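# Marker pens back to their colour trays

## Robot

A 7-joint arm with a two-finger parallel gripper is mounted at the origin on a cart in front of the work surface, level with it; the furniture and walls round the work are solid. World frame = base frame: x ahead of the robot, y to its left, z up, the work surface at z = 0. Lengths are in mm, angles in rad, forces in N, time in s.
With the tool pointing down it reaches from about 400 to 850 mm from the base axis. Payload 4.5 kg.
Tool frame: the origin (TCP) lies midway between the tips of the shut fingers; the grasp point (between the pads) lies 19 mm behind it; z points along the fingers, y is the line along which they close (so a half turn about z gives the same grasp; the last joint's range is limited). The gripper opens to 85 mm and grips with 20 to 120 N. Pads are 22 mm wide; open, the fingers measure 114 mm over their backs; the gripper's body (76 mm by 85 mm) begins 54 mm behind the grasp point. The pads swing forward as they close: fully open they stand 13 mm farther back than shut.
Start: joints at [1.324, 0.689, -0.195, 1.565, 0.157, 0.902, -0.215], TCP at [173.232, -600.537, 231.317] pointing down, gripper open.
Joint ranges: [-3.01, 3.01], [-0.46, 2.08], [-1.47, 1.51], [0.13, 2.56], [-1, 4.14], [0.04, 2.09], [-2.66, 2.66]. Speed limits (rad/s): [2.57, 2.57, 3.14, 3.14, 3.14, 3.14, 3.14].

## Interface

Orientations are given as [roll, pitch, yaw] about the fixed x, y, z axes, in that order (R = Rz(yaw) Ry(pitch) Rx(roll)).
In Python, from rig import robot gives the robot as it stands.
- The arm moves only by the shell command python3 -m jog 'ROWS' [FORCE]. ROWS is a JSON object of lists of equal length, an entry for each row: "hand": the closure, from -1 (fully open) to 1 (shut); "translation": the shift along the world's x, y, z in units of 50 mm (1.0 is 50 mm), a list of three; "twist": the turn about the world's z in degrees. A call has exactly 8 rows; each row shifts and turns the commanded pose from where the row before left it; what a row does not reach is not made up. A row lasts 1/10 s, in which the tool goes at most 50 mm and 8.59 degrees, less where a joint would pass 70% of its speed; a pose out of reach is approached as far as the arm can. A call is refused whole if a number of a shift passes 1 or a number of a turn 8.59, either way. A call with a gripper value outside its range is refused whole. The fingers move at their own pace and stop on an object; FORCE is the grip in N (left out, the last holds). Time passes only in rows, so rows that do not move let the fingers close, or fill a call up. It gives the time, the measured TCP pose, the force, the opening and the grip force at its end, in the units of the state.
- robot.read_state(): the state, without advancing time (a new reading comes with each control period).
- robot.capture(name): name is "scene" or "side" or "wrist"; returns (picture, depth): 420x560x3 uint8, red, green, blue; 420x560 float32, mm along the optical axis (not along the pixel's ray), 0 where there is no reading.
- robot.calibration(name): a dict with "camera_matrix" (3x3 intrinsics, pixels), "eye" and "rotation" of the camera in the world. Camera axes: x right, y down, z forward; pixel columns grow to the right and rows downward; lengths in mm; the calibration is good to about 2 mm. The wrist camera is an equidistant fisheye: a pixel r from the principal point sees the ray r / f radians off the axis. A picture is of the moment at which its call begins: read the wrist's pose just before it. calibration takes no time and is no camera call; for the wrist camera it gives the pose at the moment of the call.
- robot.finish_job(): hands the job in; it is judged then, once.
The state is a dict: "clock": time; "qpos": joint angles; "qvel": joint speeds; "tau": joint torques, N m; "tcp_pos": TCP position; "eef_rot": TCP orientation; "contact_force": force on the tool from outside, world axes, zero at the start; "torque": the same for the moment, N m; "grip_width": finger opening in mm; "gripper_force": force on a finger pad.
Only numpy, scipy, OpenCV 4.12 (cv2) and the standard library are available. Lean on these libraries where they do the work, as an engineer would, in place of code of your own. Each camera call takes 0.05 s, during which the arm holds its last target. There are 200 camera calls.

## Task

Tidy the three marker pens away: lay the red, the blue and the black marker each flat in the pen tray of its own colour, between its walls. Lay them down without dropping or throwing them, and leave the two blue-capped sample tubes lying where they are.

Things in the scene. Friction and masses are not known exactly. Their poses are not given: they have to be found in the camera images.
- marker_red: red marker pen, white barrel with a red cap on one end, loose, lying flat; 142 mm long, 17 mm wide, 17 mm high, about 20 g, does not roll. Origin: centre of its underside; its y axis runs along the pen, z up.
- marker_blue: blue marker pen, white barrel with a blue cap on one end, loose, lying flat; 142 mm long, 17 mm wide, 17 mm high, about 20 g, does not roll. Origin: centre of its underside; its y axis runs along the pen, z up.
- marker_black: black marker pen, white barrel with a black cap on one end, loose, lying flat; 142 mm long, 17 mm wide, 17 mm high, about 20 g, does not roll. Origin: centre of its underside; its y axis runs along the pen, z up.
- tray_red: shallow red plastic pen tray for one pen, fixed to the bench; outside 46 x 166 mm, 10 mm high, walls and floor 4 mm thick, so the trough is 38 x 158 mm and its floor lies 4 mm above the bench. Origin: centre of its underside; its y axis runs along the trough, z up.
- tray_blue: shallow blue plastic pen tray for one pen, fixed to the bench; outside 46 x 166 mm, 10 mm high, walls and floor 4 mm thick, so the trough is 38 x 158 mm and its floor lies 4 mm above the bench. Origin: centre of its underside; its y axis runs along the trough, z up.
- tray_black: shallow black plastic pen tray for one pen, fixed to the bench; outside 46 x 166 mm, 10 mm high, walls and floor 4 mm thick, so the trough is 38 x 158 mm and its floor lies 4 mm above the bench. Origin: centre of its underside; its y axis runs along the trough, z up.
- tube_a: capped plastic sample tube, white with a bright blue cap and a conical tip, 114 mm long, 21 mm thick, loose, lying flat among the pens; to be left alone (the two are alike). Origin: under its middle; its y axis runs along the tube.
- tube_b: capped plastic sample tube, white with a bright blue cap and a conical tip, 114 mm long, 21 mm thick, loose, lying flat among the pens; to be left alone (the two are alike). Origin: under its middle; its y axis runs along the tube.

How it is judged (in metres and radians):
At the end, for the whole second after the job is handed in: Each marker lies flat (within 0.06 rad) on the floor of the tray of its colour, along it within 0.2 rad and its middle within 15 mm of the tray's middle, released and at rest; both sample tubes lie within 20 mm of where they started (horizontal distance between marker_red and tray_red below 0.015 m and z of marker_red in the frame of tray_red below 0.007 m and angle between each of marker_red, marker_blue, marker_black's own z axis and vertical below 0.06 rad and angle between the y axis of marker_red and the y axis of tray_red, either way round below 0.2 rad and linear speed of each of marker_red, marker_blue, marker_black below 0.02 m/s and contact force between the fingers and marker_red below 0.05 N and horizontal distance between marker_blue and tray_blue below 0.015 m and z of marker_blue in the frame of tray_blue below 0.007 m and angle between the y axis of marker_blue and the y axis of tray_blue, either way round below 0.2 rad and contact force between the fingers and marker_blue below 0.05 N and horizontal distance between marker_black and tray_black below 0.015 m and z of marker_black in the frame of tray_black below 0.007 m and angle between the y axis of marker_black and the y axis of tray_black, either way round below 0.2 rad and contact force between the fingers and marker_black below 0.05 N and distance of each of tube_a, tube_b from where it was at the start of the episode below 0.02 m); the robot touches nothing.
It fails at once if the red marker is dropped or thrown (contact force between the fingers and marker_red below 0.05 N and linear speed of marker_red above 0.6 m/s).
It fails at once if the blue marker is dropped or thrown (contact force between the fingers and marker_blue below 0.05 N and linear speed of marker_blue above 0.6 m/s).
It fails at once if the black marker is dropped or thrown (contact force between the fingers and marker_black below 0.05 N and linear speed of marker_black above 0.6 m/s).
It fails at once if a sample tube is moved from its place (distance of any of tube_a, tube_b from where it was at the start of the episode above 0.02 m).
It also fails if it takes over 102 s, if anything falls off the work surface, if the arm or the gripper's body presses on something with over 40 N, if the wrist force passes 120 N, or if a joint passes its speed limit or range.

## Working session

There is one attempt and no reset: what is moved stays moved. The work goes in short steps, Python scripts to look and compute and a shell command to move; the robot and the scene stay as the last step left them, time stands still between calls to the robot, and variables do not carry over. Pictures are saved under pics/ and viewed, at most 14 in all, crops included, and the job is handed in when it is done.

```bash
mkdir -p pics; ls
python3 - <<'E'
from rig import robot
import cv2,numpy as np
s=robot.read_state();print(s)
for n in("scene","side"):
    p,d=robot.capture(n);cv2.imwrite(f"pics/{n}0.png",p[:,:,::-1]);np.savez(f"{n}0.npz",p=p,d=d,**robot.calibration(n))
    c=robot.calibration(n);print(n,c)
E
```

```text
pics
{'clock': 0.0, 'qpos': array([ 1.32378724,  0.69000233, -0.19450968,  1.56636027,  0.15734171,
        0.90246904, -0.21512651]), 'qvel': array([-0.00153406,  0.00087266, -0.0004263 ,  0.00031564, -0.00153948,
        0.00100393,  0.00081747]), 'tau': array([-4.09045660e-04, -5.39620185e+01, -1.26695719e+00, -1.58550417e+01,
        9.02516709e-03,  9.45315231e-03, -1.57384642e-05]), 'tcp_pos': array([ 172.96889257, -599.91508304,  230.46816137]), 'eef_rot': array([-3.13975676e+00,  1.63513917e-04,  2.80891679e-01]), 'contact_force': array([-0.39036554,  0.54829018,  0.72897891]), 'torque': array([-0.03484251,  0.02528002, -0.00563646]), 'gripper_force': 0.0, 'grip_width': 85.51125378385026}
scene {'camera_matrix': array([[413.31322668,   0.        , 284.22941043],
       [  0.        , 413.31322668, 209.51783116],
       [  0.        ,   0.        ,   1.        ]]), 'eye': array([-109.42552831,  316.26224546,  730.91631493]), 'rotation': array([-2.32251833, -0.01467805, -2.00948431])}
side {'camera_matrix': array([[531.27389526,   0.        , 285.95011621],
       [  0.        , 531.27389526, 204.71695161],
       [  0.        ,   0.        ,   1.        ]]), 'eye': array([-191.08767492,  902.21892442,  762.40472267]), 'rotation': array([-2.11398221, -0.01220852, -2.45977281])}
```

View pics/scene0.png

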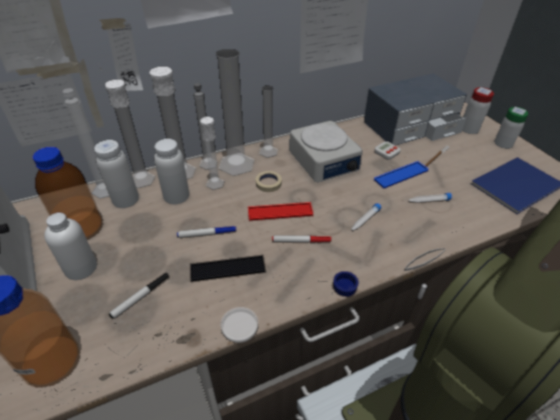

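View pics/side0.png

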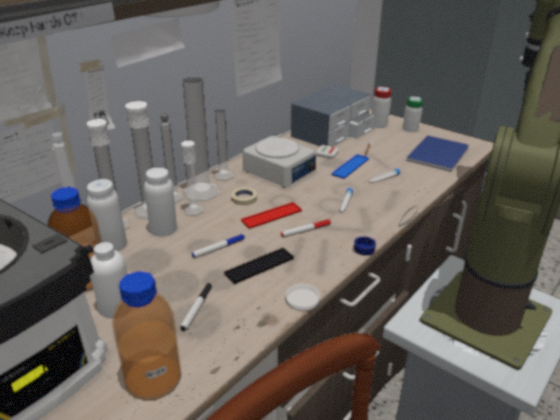

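The scene view shows the red pen at (300,239) and its tray at (280,212). The blue pen is at (207,231) with its tray at (402,174), and the black pen is at (140,295) with its tray at (228,268). The tubes lie at (367,216) and (430,198). The side view shows the same layout.

```bash
cat > h.py <<'E'
import numpy as np,cv2
from scipy.spatial.transform import Rotation as R
def rays(c,uv):
    K=c["camera_matrix"];uv=np.atleast_2d(np.asarray(uv,float))
    d=np.c_[(uv-K[:2,2])/K[0,0],np.ones(len(uv))]
    return d@R.from_euler("xyz",c["rotation"]).as_matrix().T
def plane(c,uv,z):
    d=rays(c,uv);return (c["eye"]+d*((z-c["eye"][2])/d[:,2])[:,None])[:,:2]
def rect(c,m,z):
    v,u=np.nonzero(m);(x,y),(w,h),a=cv2.minAreaRect(plane(c,np.c_[u,v],z).astype(np.float32))
    if w<h:a+=90
    return round(x),round(y),round(max(w,h)),round(min(w,h)),round((a+90)%180-90,1)
def pick(m,p):  # component nearest pixel p
    n,l,s,_=cv2.connectedComponentsWithStats(m.astype(np.uint8))
    v,u=np.nonzero(m);ok=s[l[v,u],4]>25;v,u=v[ok],u[ok]
    i=np.argmin((u-p[0])**2+(v-p[1])**2);return l==l[v[i],u[i]]
E
cat > m.py <<'E'
from h import *
P={"scene":dict(tr=(280,212),tb=(402,174),tk=(228,268),r=[(318,239),(290,239)],b=[(225,230),(196,232)],k=[(158,281),(130,302)],ta=[(376,209),(362,220)],tub=[(448,196),(425,199)]),
"side":dict(tr=(272,215),tb=(350,167),tk=(260,265),r=[(322,225),(298,230)],b=[(235,240),(210,248)],k=[(205,295),(193,315)],ta=[(349,191),(346,203)],tub=[(396,172),(382,177)])}
for n in P:
    c=np.load(n+"0.npz");p=c["p"];hsv=cv2.cvtColor(p,cv2.COLOR_RGB2HSV);h,s,v=[hsv[...,i].astype(int) for i in range(3)]
    red=((h<8)|(h>172))&(s>140)&(v>60);blue=(h>95)&(h<135)&(s>120)&(v>50);blk=v<55;wht=(s<55)&(v>125)
    M=dict(r=red,b=blue,k=blk,ta=blue,tub=blue)
    for k,q in P[n].items():
        if k in("tr","tb","tk"): print(n,k,rect(c,pick(dict(tr=red,tb=blue,tk=blk)[k],q),8))
        else:
            m1=pick(M[k],q[0]);m2=pick(wht,q[1]);print(n,k,rect(c,m1|m2,8.5),"cap",rect(c,m1,8.5),"barrel",rect(c,m2,8.5))
E
python3 m.py
```

```text
scene tr (587, -10, 163, 50, 71.9)
scene tb (585, -388, 167, 48, -85.3)
scene tk (467, 173, 161, 48, 74.7)
scene r (603, -114, 1472, 627, -89.8) cap (459, -57, 46, 16, 65.6) barrel (603, -114, 1472, 627, -89.8)
scene b (603, -114, 1472, 627, -89.8) cap (581, 139, 44, 17, 71.7) barrel (603, -114, 1472, 627, -89.8)
scene k (603, -114, 1472, 627, -89.8) cap (493, 320, 48, 16, -67.5) barrel (603, -114, 1472, 627, -89.8)
scene ta (603, -114, 1472, 627, -89.8) cap (585, -387, 167, 48, -85.3) barrel (603, -114, 1472, 627, -89.8)
scene tub (603, -114, 1472, 627, -89.8) cap (419, -663, 200, 141, -82.0) barrel (603, -114, 1472, 627, -89.8)
side tr (587, -10, 167, 50, 72.1)
side tb (585, -390, 168, 46, -85.3)
side tk (468, 174, 164, 47, 74.7)
side r (666, -58, 1595, 760, -89.9) cap (459, -61, 45, 19, 66.6) barrel (666, -58, 1595, 760, -89.9)
side b (666, -58, 1595, 760, -89.9) cap (581, 136, 46, 17, 73.8) barrel (666, -58, 1595, 760, -89.9)
side k (666, -58, 1595, 760, -89.9) cap (496, 316, 40, 9, -62.3) barrel (666, -58, 1595, 760, -89.9)
side ta (666, -58, 1595, 760, -89.9) cap (585, -389, 168, 46, -85.3) barrel (666, -58, 1595, 760, -89.9)
side tub (666, -58, 1595, 760, -89.9) cap (419, -671, 185, 137, -83.0) barrel (666, -58, 1595, 760, -89.9)
```

```bash
cat >> h.py <<'E'
def barrel(p,q,r=28):
    g=p.min(2);x,y=q;w=g[y-r:y+r,x-r:x+r]
    t,_=cv2.threshold(np.ascontiguousarray(w),0,255,cv2.THRESH_OTSU)
    m=np.zeros(g.shape,bool);m[y-r:y+r,x-r:x+r]=w>t;return pick(m,q)
E
sed -i 's/m2=pick(wht,q\[1\])/m2=barrel(p,q[1])/; s/blue=(h>95)/blue=(h>95)/' m.py
sed -i 's/m1=pick(M\[k\],q\[0\])/m1=pick(M[k]|((k in("ta","tub"))\&(h>90)\&(h<130)\&(s>110)),q[0])/' m.py
python3 m.py|grep -v " t[rbk] "
python3 - <<'E'
import numpy as np,cv2
p=np.load("scene0.npz")["p"][150:330,90:470,::-1]
cv2.imwrite("pics/crop.png",cv2.resize(p,None,fx=2.1,fy=2.1,interpolation=cv2.INTER_CUBIC))
E
```

```text
scene r (487, -6, 179, 162, -22.9) cap (459, -57, 46, 16, 65.6) barrel (494, 5, 179, 139, -24.5)
scene b (607, 200, 185, 177, -24.2) cap (581, 139, 44, 17, 71.7) barrel (611, 209, 198, 141, -19.0)
scene k (478, 362, 135, 19, -69.7) cap (493, 320, 48, 16, -67.5) barrel (469, 385, 84, 15, -65.5)
scene ta (553, -299, 355, 85, -69.7) cap (585, -388, 170, 48, -85.3) barrel (476, -192, 100, 14, -67.4)
scene tub (481, -384, 273, 146, -41.7) cap (453, -445, 27, 8, -41.2) barrel (481, -384, 273, 146, -41.7)
side r (490, -9, 254, 154, -49.8) cap (459, -61, 45, 19, 66.6) barrel (498, -7, 260, 143, -54.5)
side b (606, 187, 244, 150, -41.4) cap (581, 136, 46, 17, 73.8) barrel (614, 198, 235, 143, -46.4)
side k (468, 384, 176, 119, -44.9) cap (496, 316, 40, 9, -62.3) barrel (468, 385, 174, 119, -44.9)
side ta (513, -260, 449, 167, -53.9) cap (585, -390, 171, 47, -85.0) barrel (472, -204, 312, 167, -53.9)
side tub (489, -483, 573, 304, -88.2) cap (420, -670, 190, 139, -82.1) barrel (475, -408, 384, 183, -57.2)
```

View pics/crop.png

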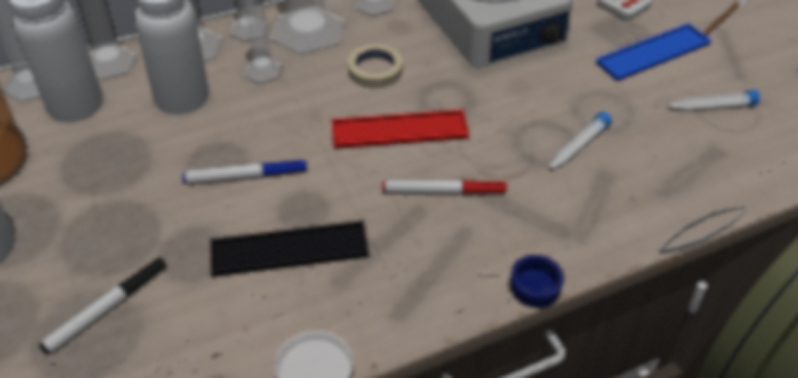

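The crop shows the red pen from (384,186) to (505,187), the blue from (184,177) to (306,166), and the black from (44,347) to (162,263). Tube a runs from (552,166) to (609,117) and tube b from (670,105) to (759,97). Each pen's tail has a coloured plug.

Run:
```python
from h import *
c=dict(np.load("scene0.npz"));o=np.array([90,150])
for n,a,b,z in [("red",(505,187),(384,186),8),("blue",(306,166),(184,177),8),("black",(162,263),(44,347),8),("ta",(609,117),(552,166),10),("tb",(759,97),(670,105),10)]:
    q=plane(c,np.array([a,b])/2.1+o,z);d=q[0]-q[1];print(n,"cap/tail",q.round(),"mid",q.mean(0).round(),"len",np.hypot(*d).round(),"ang",np.degrees(np.arctan2(*d[::-1])).round(1))
for n in("scene","side"):
    c=dict(np.load(n+"0.npz"));p=c["p"]
    Q=dict(scene=dict(r=(290,239),b=(196,232),k=(130,302)),side=dict(r=(298,230),b=(210,248),k=(193,315)))[n]
    for k,q in Q.items():
        g=p.min(2).astype(int);x,y=q;w=g[y-8:y+9,x-8:x+9];t=(w.max()+np.median(g[y-30:y+30,x-30:x+30]))/2
        m=np.zeros(g.shape,bool);m[y-30:y+30,x-30:x+30]=(g>t)[y-30:y+30,x-30:x+30];print(n,k,t,"barrel",rect(c,pick(m,q),10))
```

```text
red cap/tail [[448. -79.]
 [506.  46.]] mid [477. -16.] len 137.0 ang -115.0
blue cap/tail [[572. 115.]
 [612. 248.]] mid [592. 182.] len 139.0 ang -107.1
black cap/tail [[501. 300.]
 [448. 425.]] mid [475. 362.] len 136.0 ang -67.2
ta cap/tail [[ 495. -254.]
 [ 452. -144.]] mid [ 474. -199.] len 118.0 ang -68.6
tb cap/tail [[ 448. -450.]
 [ 482. -337.]] mid [ 465. -393.] len 119.0 ang -106.8
scene r 147.0 barrel (489, 6, 81, 10, 65.7)
scene b 147.0 barrel (603, 205, 81, 12, 74.4)
scene k 140.0 barrel (468, 385, 84, 13, -65.9)
side r 164.0 barrel (490, -2, 82, 16, 64.1)
side b 164.5 barrel (603, 200, 84, 14, 74.3)
side k 160.5 barrel (469, 380, 85, 13, -65.9)
```

```bash
python3 -m jog '{"hand":[-1,-1,-1,-1,-1,-1,-1,-1],"translation":[[0.38,0.73,0],[0.38,0.73,0],[0.38,0.73,0],[0.38,0.73,0],[0.38,0.73,0],[0.38,0.73,0],[0.38,0.73,0],[0.38,0.73,0]],"twist":[3,3,3,3,3,3,3,3]}' 30
python3 -m jog '{"hand":[-1,-1,-1,-1,-1,-1,-1,-1],"translation":[[0.38,0.73,0],[0.38,0.73,0],[0.38,0.73,0],[0.38,0.73,0],[0.38,0.73,0],[0.38,0.73,0],[0.38,0.73,0],[0.38,0.7,0]],"twist":[3,3,3,3,3,3,3,3]}'
python3 -m jog '{"hand":[-1,-1,-1,-1,-1,-1,-1,-1],"translation":[[0,0,-0.5],[0,0,-0.5],[0,0,-0.5],[0,0,0],[0,0,0],[0,0,0],[0,0,0],[0,0,0]],"twist":[0,0,0,0,0,0,0,0]}'
python3 - <<'E'
from rig import robot
import cv2
s=robot.read_state();print(s["qpos"].round(2),s["tcp_pos"],s["eef_rot"])
c=robot.calibration("wrist");print(c)
p,d=robot.capture("wrist");cv2.imwrite("pics/w1.png",p[:,:,::-1])
E
```

```text
clock: 0.9
tcp_pos: [325.6, -307.0, 231.2]
eef_rot: [-3.141, 0.0, 0.702]
contact_force: [0.4, -0.4, -0.5]
grip_width: 85.3
gripper_force: 0.0
clock: 1.7
tcp_pos: [477.6, -16.3, 231.2]
eef_rot: [-3.141, 0.0, 1.121]
contact_force: [0.8, -0.3, -0.3]
grip_width: 85.4
gripper_force: 0.0
clock: 2.5
tcp_pos: [477.8, -18.2, 157.2]
eef_rot: [3.14, -0.001, 1.118]
contact_force: [0.5, 0.2, -0.7]
grip_width: 85.5
gripper_force: 0.0
[ 0.13  0.64 -0.3   2.07  0.39  0.49 -0.91] [477.81090074 -18.1600211  157.18507497] [ 3.13986784e+00 -8.41245548e-04  1.11820140e+00]
{'camera_matrix': array([[325.1922621 ,   0.        , 280.47987753],
       [  0.        , 325.1922621 , 209.16947068],
       [  0.        ,   0.        ,   1.        ]]), 'eye': array([510.97601574,  51.1064549 , 300.54245819]), 'rotation': array([ 2.83786708, -0.00316525, -0.45481307])}
```

View pics/w1.png

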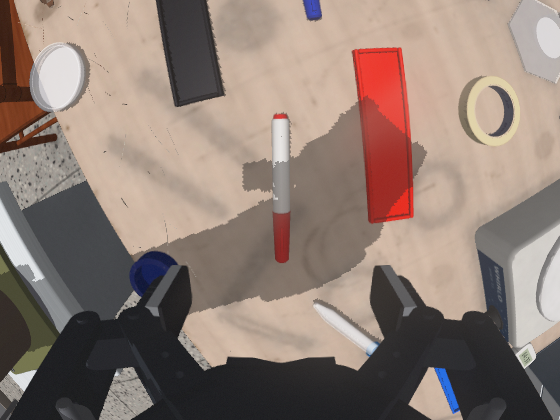

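The wrist view shows the red pen from (281,115) to (282,262) and the red tray with corners (354,50), (401,48), (412,217), (370,222). The fingers straddle the pen's line.

```bash
cat >> h.py <<'E'
def fplane(c,uv,z):
    K=c["camera_matrix"];uv=np.atleast_2d(np.asarray(uv,float));e=(uv-K[:2,2])/K[0,0];t=np.hypot(*e.T)[:,None]
    d=np.c_[e/t*np.sin(t),np.cos(t)]@R.from_euler("xyz",c["rotation"]).as_matrix().T
    return (c["eye"]+d*((z-c["eye"][2])/d[:,2])[:,None])[:,:2]
def pen(c,a,b,z):
    q=fplane(c,[a,b],z);d=q[0]-q[1];return q.mean(0).round(1),np.hypot(*d).round(),(np.degrees(np.arctan2(*d[::-1]))%180).round(1)
E
python3 - <<'E'
from rig import robot
from h import *
c=robot.calibration("wrist")
print(pen(c,(281,113),(282,262),9))
q=fplane(c,[(354,50),(401,48),(412,217),(370,222)],10);print(q.round(),q.mean(0))
E
```

```text
(array([479.8, -16.6]), np.float64(144.0), np.float64(64.4))
[[595.  73.]
 [638.  59.]
 [586. -96.]
 [544. -81.]] [591.0150495  -11.25629913]
```

```bash
python3 -m jog '{"hand":[-1,-1,-1,-1,-1,-1,-1,-1],"translation":[[0,0,-0.5],[0,0,-0.5],[0,0,-0.5],[0,0,-0.5],[0,0,-0.4],[0,0,-0.3],[0,0,-0.2],[0,0,-0.08]],"twist":[0,0,0,0,0,0,0,0]}' 30
python3 -m jog '{"hand":[-1,0,1,1,1,1,1,1],"translation":[[0,0,0],[0,0,0],[0,0,0],[0,0,0],[0,0,0],[0,0,0],[0,0,0],[0,0,0]],"twist":[0,0,0,0,0,0,0,0]}' 30
python3 -m jog '{"hand":[1,1,1,1,1,1,1,1],"translation":[[0,0,0],[0,0,0],[0,0,0],[0,0,0],[0,0,0],[0,0,0],[0,0,0],[0,0,0]],"twist":[0,0,0,0,0,0,0,0]}'
```

```text
clock: 3.35
tcp_pos: [477.2, -17.9, 6.7]
eef_rot: [-3.141, 0.0, 1.119]
contact_force: [-0.7, -1.3, 0.0]
grip_width: 84.8
gripper_force: 0.0
clock: 4.15
tcp_pos: [477.4, -18.1, 7.7]
eef_rot: [3.141, -0.0, 1.119]
contact_force: [-0.5, -0.6, 5.1]
grip_width: 15.6
gripper_force: 30.7
clock: 4.95
tcp_pos: [477.4, -18.0, 7.7]
eef_rot: [3.141, -0.0, 1.119]
contact_force: [-0.3, -0.2, 6.3]
grip_width: 15.5
gripper_force: 30.7
```

```bash
python3 -m jog '{"hand":[1,1,1,1,1,1,1,1],"translation":[[0,0,0.2],[0,0,0.4],[0,0,0.4],[0.2,0,0],[0.4,0.03,0],[0.5,0.04,0],[0.5,0.04,0],[0.4,0.04,0]],"twist":[0,0,0,0,2,2,2,1.5]}'
python3 -m jog '{"hand":[1,1,1,1,1,1,1,1],"translation":[[0.21,0,0],[0,0,0],[0,0,0],[0,0,0],[0,0,0],[0,0,0],[0,0,0],[0,0,0]],"twist":[0,0,0,0,0,0,0,0]}'
python3 - <<'E'
from rig import robot
import cv2
c=robot.calibration("wrist");print(c)
p,d=robot.capture("wrist");cv2.imwrite("pics/w2.png",p[:,:,::-1])
E
```

```text
clock: 5.75
tcp_pos: [579.1, -10.6, 57.2]
eef_rot: [3.141, -0.001, 1.25]
contact_force: [1.1, 0.3, 0.4]
grip_width: 15.2
gripper_force: 30.0
clock: 6.55
tcp_pos: [587.7, -10.5, 57.4]
eef_rot: [3.141, 0.0, 1.25]
contact_force: [-0.3, 0.1, -0.8]
grip_width: 15.3
gripper_force: 30.0
{'camera_matrix': array([[325.1922621 ,   0.        , 280.47987753],
       [  0.        , 325.1922621 , 209.16947068],
       [  0.        ,   0.        ,   1.        ]]), 'eye': array([611.77901974,  62.52946582, 200.66429524]), 'rotation': array([ 2.83677161e+00, -1.49939191e-03, -3.23457486e-01])}
```

View pics/w2.png

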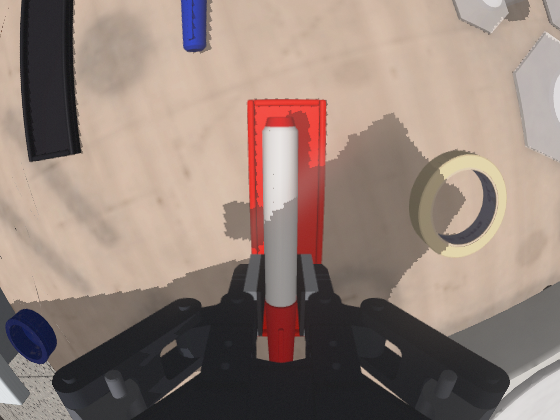

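The pen is held with its tail at (280,118), over the tray whose far edge runs from (249,101) to (327,101).

Run:
```python
from rig import robot
from h import *
c=robot.calibration("wrist")
t=fplane(c,[(249,101),(327,101),(250,255),(323,262)],10);print(t.round(1),"far edge mid",t[:2].mean(0).round(1))
p=fplane(c,[(280,118),(281,302)],60);print(p.round(1))
u=np.array([np.cos(1.25),np.sin(1.25)]);print("pen centre",(p[0]-71*u).round(1),"tray centre",(t[:2].mean(0)-83*u).round(1))
```

```text
[[596.6  73.4]
 [639.5  59.3]
 [564.3 -17.7]
 [608.  -37.9]] far edge mid [618.   66.4]
[[610.7  59.3]
 [582.3 -27. ]]
pen centre [588.3  -8.1] tray centre [591.9 -12.4]
```

```bash
python3 -m jog '{"hand":[1,1,1,1,1,1,1,1],"translation":[[0.06,-0.06,0],[0,0,-0.2],[0,0,-0.3],[0,0,-0.2],[0,0,-0.1],[0,0,-0.06],[0,0,-0.04],[0,0,0]],"twist":[0,0,0,0,0,0,0,0]}'
python3 -m jog '{"hand":[0.7,0.6,0.5,0.4,0.3,0.3,0.3,0.3],"translation":[[0,0,0],[0,0,0],[0,0,0],[0,0,0],[0,0,0],[0,0,0],[0,0,0],[0,0,0]],"twist":[0,0,0,0,0,0,0,0]}'
```

```text
clock: 7.4
tcp_pos: [590.8, -13.5, 12.2]
eef_rot: [3.142, -0.0, 1.249]
contact_force: [0.2, 0.4, 0.3]
grip_width: 15.2
gripper_force: 30.0
clock: 8.2
tcp_pos: [590.7, -13.5, 12.3]
eef_rot: [3.142, -0.0, 1.25]
contact_force: [-0.1, 0.1, -0.9]
grip_width: 30.2
gripper_force: 0.0
```

```bash
python3 -m jog '{"hand":[0.3,0,-0.5,-1,-1,-1,-1,-1],"translation":[[0,0,0.3],[0,0,0.5],[0,0,0.5],[0,0,0.7],[0,0,0.6],[0,0.5,0.3],[0,0.7,0],[0,0.7,0]],"twist":[0,0,0,0,0,2,0,0]}'
python3 -m jog '{"hand":[-1,-1,-1,-1,-1,-1,-1,-1],"translation":[[0,0.7,0],[0,0.7,0],[0,0.5,0],[0,0.08,0],[0,0,0],[0,0,0],[0,0,0],[0,0,0]],"twist":[0,0,0,0,0,0,0,0]}'
python3 - <<'E'
from rig import robot
import cv2
c=robot.calibration("wrist");print(c)
p,d=robot.capture("wrist");cv2.imwrite("pics/w3.png",p[:,:,::-1])
E
```

```text
clock: 9.0
tcp_pos: [591.3, 82.0, 159.4]
eef_rot: [3.139, -0.001, 1.283]
contact_force: [0.8, -0.2, -0.3]
grip_width: 85.4
gripper_force: 0.0
clock: 9.8
tcp_pos: [591.0, 178.7, 157.3]
eef_rot: [3.141, 0.001, 1.282]
contact_force: [0.6, 0.5, -0.1]
grip_width: 85.4
gripper_force: 0.0
{'camera_matrix': array([[325.1922621 ,   0.        , 280.47987753],
       [  0.        , 325.1922621 , 209.16947068],
       [  0.        ,   0.        ,   1.        ]]), 'eye': array([612.74949477, 252.62925207, 300.56084874]), 'rotation': array([ 2.83585820e+00, -1.68346636e-03, -2.90840978e-01])}
```

View pics/w3.png

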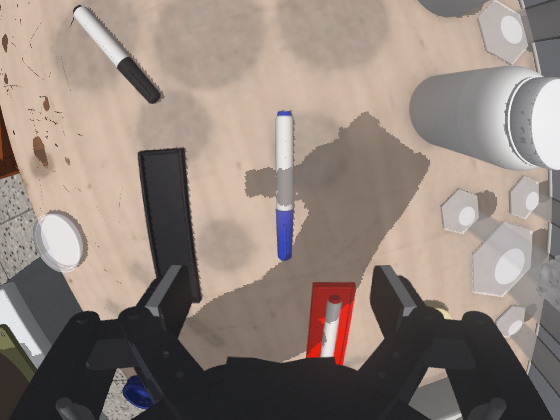

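The blue pen runs from (284,111) to (285,261). The red pen's tail at (335,297) is inside its tray, and the black tray is at (139–200,150–300).

Run:
```python
from rig import robot
from h import *
c=robot.calibration("wrist")
print(pen(c,(284.5,110),(284.5,261),9),"black",pen(c,(75,8),(155,101),9))
print(fplane(c,[(335,295),(328,360)],20).round(1), fplane(c,[(312,283),(355,284)],10).round(1))
t=fplane(c,[(139,151),(184,149),(200,299)],10);print(t.round(1),(t[0]+t[2])/2)
```

```text
(array([595.8, 181.7]), np.float64(146.0), np.float64(73.5)) black (array([476.6, 364.9]), np.float64(145.0), np.float64(113.7))
[[614.8  63.8]
 [588.  -25.1]] [[595.2  79.2]
 [638.3  63.6]]
[[474.3 259.5]
 [518.4 246.2]
 [474.4  92.5]] [474.334504   176.01400999]
```

```bash
python3 -m jog '{"hand":[-1,-1,-1,-1,-1,-1,-1,-1],"translation":[[0.05,0.04,-0.5],[0,0,-0.5],[0,0,-0.5],[0,0,-0.5],[0,0,-0.4],[0,0,-0.3],[0,0,-0.2],[0,0,-0.08]],"twist":[0,0,0,0,0,0,0,0]}' 30
python3 -m jog '{"hand":[-1,0,1,1,1,1,1,1],"translation":[[0,0,0],[0,0,0],[0,0,0],[0,0,0],[0,0,0],[0,0,0],[0,0,0],[0,0,0]],"twist":[0,0,0,0,0,0,0,0]}' 30
python3 -m jog '{"hand":[1,1,1,1,1,1,1,1],"translation":[[0,0,0],[0,0,0],[0,0,0.2],[0,0,0.4],[0,0,0.5],[0,0,0.6],[0,0,0.6],[0,0,0.7]],"twist":[0,0,0,0,0,0,0,0]}'
```

```text
clock: 10.65
tcp_pos: [593.0, 182.2, 7.5]
eef_rot: [-3.141, 0.001, 1.284]
contact_force: [-0.3, 1.1, 0.4]
grip_width: 85.4
gripper_force: 0.0
clock: 11.45
tcp_pos: [593.5, 182.6, 8.7]
eef_rot: [3.141, -0.0, 1.284]
contact_force: [-0.2, 0.1, 5.4]
grip_width: 15.6
gripper_force: 31.1
clock: 12.25
tcp_pos: [592.3, 182.1, 159.1]
eef_rot: [-3.14, 0.001, 1.285]
contact_force: [0.5, 0.5, -0.5]
grip_width: 15.3
gripper_force: 30.6
```

```bash
python3 -m jog '{"hand":[1,1,1,1,1,1,1,1],"translation":[[0,-0.3,0],[0,-0.6,0],[0,-0.8,0],[0,-0.8,0],[0,-0.8,0],[0,-0.8,0],[0,-0.8,0],[0,-0.8,0]],"twist":[0,1.5,1.5,1.5,1.5,1.5,1.5,1.5]}'
python3 -m jog '{"hand":[1,1,1,1,1,1,1,1],"translation":[[0,-0.8,0],[0,-0.8,0],[0,-0.8,0],[0,-0.8,0],[0,-0.8,0],[0,-0.8,0],[0,-0.6,0],[-0.1,-0.3,0]],"twist":[1.5,1.5,1.5,1.5,1.5,1.5,1.5,0]}'
python3 -m jog '{"hand":[1,1,1,1,1,1,1,1],"translation":[[0,0,-0.3],[0,0,-0.5],[0,0,-0.6],[0,0,-0.4],[0,0,-0.2],[0,0,0],[0,0,0],[0,0,0]],"twist":[0,0,0,0,0,0,0,0]}'
python3 - <<'E'
from rig import robot
import cv2
c=robot.calibration("wrist");print(c)
p,d=robot.capture("wrist");cv2.imwrite("pics/w4.png",p[:,:,::-1])
E
```

```text
clock: 13.05
tcp_pos: [592.2, -105.0, 157.8]
eef_rot: [-3.14, 0.001, 1.468]
contact_force: [0.6, 0.0, -0.5]
grip_width: 15.3
gripper_force: 30.6
clock: 13.85
tcp_pos: [586.3, -392.0, 157.1]
eef_rot: [-3.14, 0.002, 1.646]
contact_force: [0.1, -0.2, -1.0]
grip_width: 15.6
gripper_force: 30.6
clock: 14.65
tcp_pos: [589.4, -387.4, 59.8]
eef_rot: [3.139, 0.001, 1.651]
contact_force: [-0.3, -0.8, 1.1]
grip_width: 15.2
gripper_force: 30.6
{'camera_matrix': array([[325.1922621 ,   0.        , 280.47987753],
       [  0.        , 325.1922621 , 209.16947068],
       [  0.        ,   0.        ,   1.        ]]), 'eye': array([ 582.80867863, -310.56400539,  202.98601191]), 'rotation': array([ 2.83542016, -0.00346124,  0.07815255])}
```

View pics/w4.png

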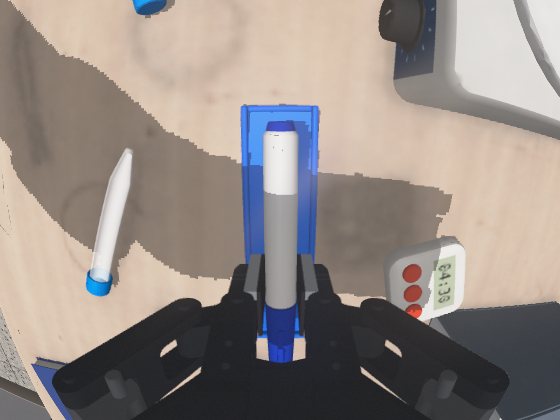

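Blue pen's tail is at (280,122), over the blue tray with its far edge from (243,106) to (318,106). Tube b is clear on the left.

Run:
```python
from rig import robot
from h import *
c=robot.calibration("wrist");print(robot.read_state()["tcp_pos"])
t=fplane(c,[(243,106),(318,106),(245,255),(314,255)],10);print(t.round(1))
p=fplane(c,[(280,122),(281,305)],61);print(p.round(1))
a=1.651;u=np.array([np.cos(a),np.sin(a)]);print("pen centre",(p[0]-71*u).round(1),"tray centre",(t[:2].mean(0)-83*u).round(1))
```

```text
[ 589.22875781 -387.5975923    59.77517192]
[[ 561.3 -310.1]
 [ 605.1 -306.6]
 [ 567.3 -404.9]
 [ 612.6 -401.5]]
[[ 583.4 -316.2]
 [ 591.  -407.8]]
pen centre [ 589.1 -387. ] tray centre [ 589.8 -391.1]
```

```bash
python3 -m jog '{"hand":[1,1,1,1,1,1,1,1],"translation":[[0,-0.06,0],[0,0,-0.2],[0,0,-0.3],[0,0,-0.2],[0,0,-0.12],[0,0,-0.06],[0,0,-0.05],[0,0,0]],"twist":[0,0,0,0,0,0,0,0]}'
python3 -m jog '{"hand":[0.7,0.6,0.5,0.4,0.3,0.3,0.3,0.3],"translation":[[0,0,0],[0,0,0],[0,0,0],[0,0,0],[0,0,0],[0,0,0],[0,0,0],[0,0,0]],"twist":[0,0,0,0,0,0,0,0]}'
python3 -m jog '{"hand":[0.3,0.3,0.3,0,-0.5,-1,-1,-1],"translation":[[0,0,0.2],[0,0,0.4],[0,0,0.6],[0,0,0.8],[0,0,0.6],[0,0,0.4],[0,0,0],[0,0,0]],"twist":[0,0,0,0,0,0,0,0]}'
python3 - <<'E'
from rig import robot
import cv2
c=robot.calibration("wrist");print(c["eye"],c["rotation"])
p,d=robot.capture("wrist");cv2.imwrite("pics/w5.png",p[:,:,::-1])
E
```

```text
clock: 15.5
tcp_pos: [587.9, -390.2, 12.8]
eef_rot: [-3.141, -0.0, 1.651]
contact_force: [-3.5, 1.6, 6.2]
grip_width: 15.2
gripper_force: 31.3
clock: 16.3
tcp_pos: [588.2, -390.5, 11.8]
eef_rot: [3.142, -0.0, 1.651]
contact_force: [-0.5, 0.3, 0.6]
grip_width: 29.9
gripper_force: 0.0
clock: 17.1
tcp_pos: [588.4, -390.7, 163.1]
eef_rot: [3.14, 0.001, 1.651]
contact_force: [-0.9, -0.4, -0.6]
grip_width: 85.1
gripper_force: 0.0
[ 582.03693194 -313.81408907  306.34452697] [ 2.83522399e+00 -2.42956308e-03  7.79215873e-02]
```

View pics/w5.png

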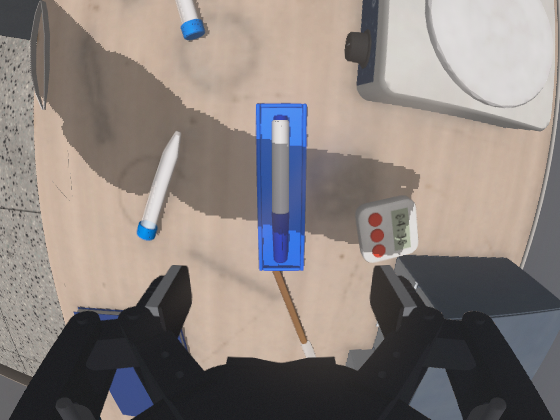

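Blue pen (273–290, 115–262) lies flat inside its tray (257–306, 103–270), and both tubes are undisturbed. Black pen is next.

```bash
python3 -m jog '{"hand":[-1,-1,-1,-1,-1,-1,-1,-1],"translation":[[-0.1,0.63,0],[-0.1,0.63,0],[-0.1,0.63,0],[-0.1,0.63,0],[-0.1,0.63,0],[-0.1,0.63,0],[-0.1,0.63,0],[-0.1,0.63,0]],"twist":[0.8,0.8,0.8,0.8,0.8,0.8,0.8,0.8]}'
python3 -m jog '{"hand":[-1,-1,-1,-1,-1,-1,-1,-1],"translation":[[-0.1,0.63,0],[-0.1,0.63,0],[-0.1,0.63,0],[-0.1,0.63,0],[-0.1,0.63,0],[-0.1,0.63,0],[-0.1,0.63,0],[-0.1,0.63,0]],"twist":[0.8,0.8,0.8,0.8,0.8,0.8,0.8,0.8]}'
python3 -m jog '{"hand":[-1,-1,-1,-1,-1,-1,-1,-1],"translation":[[-0.1,0.63,0],[-0.1,0.63,0],[-0.1,0.63,0],[-0.1,0.63,0],[-0.1,0.63,0],[-0.1,0.63,0],[-0.04,0.4,0],[0,0.3,0]],"twist":[0.8,0.8,0.8,0.8,0.8,0.8,0.8,0]}'
python3 -m jog '{"hand":[-1,-1,-1,-1,-1,-1,-1,-1],"translation":[[0,0.58,0],[0,0,-0.1],[0,0,0],[0,0,0],[0,0,0],[0,0,0],[0,0,0],[0,0,0]],"twist":[0,0,0,0,0,0,0,0]}'
python3 - <<'E'
from rig import robot
import cv2
c=robot.calibration("wrist");print(c["eye"],c["rotation"])
p,d=robot.capture("wrist");cv2.imwrite("pics/w6.png",p[:,:,::-1])
E
```

```text
clock: 17.95
tcp_pos: [546.9, -137.3, 160.7]
eef_rot: [-3.139, -0.001, 1.763]
contact_force: [0.7, -0.1, -0.5]
grip_width: 85.4
gripper_force: 0.0
clock: 18.75
tcp_pos: [507.0, 114.3, 160.8]
eef_rot: [-3.139, -0.0, 1.875]
contact_force: [0.5, -1.1, 0.2]
grip_width: 85.3
gripper_force: 0.0
clock: 19.55
tcp_pos: [474.8, 338.9, 160.8]
eef_rot: [-3.139, -0.0, 1.974]
contact_force: [-0.0, 0.1, -0.3]
grip_width: 85.7
gripper_force: 0.0
clock: 20.35
tcp_pos: [476.3, 366.2, 156.9]
eef_rot: [3.141, 0.0, 1.972]
contact_force: [0.3, -0.5, -0.2]
grip_width: 85.5
gripper_force: 0.0
[446.41351654 437.09876945 300.24541254] [ 2.83594376e+00 -1.01020815e-03  3.98638025e-01]
```

View pics/w6.png

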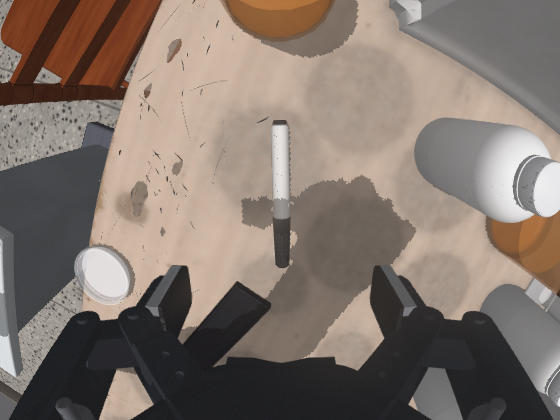

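The black pen runs from (280,121) to (283,267), centred between the fingers, with clear space around it.

```bash
python3 -m jog '{"hand":[-1,-1,-1,-1,-1,-1,-1,-1],"translation":[[0.02,-0.06,-0.5],[0,0,-0.5],[0,0,-0.5],[0,0,-0.5],[0,0,-0.4],[0,0,-0.3],[0,0,-0.2],[0,0,-0.07]],"twist":[0.7,0,0,0,0,0,0,0]}' 30
python3 -m jog '{"hand":[-1,0,1,1,1,1,1,1],"translation":[[0,0,0],[0,0,0],[0,0,0],[0,0,0],[0,0,0],[0,0,0],[0,0,0],[0,0,0]],"twist":[0,0,0,0,0,0,0,0]}' 30
python3 -m jog '{"hand":[1,1,1,1,1,1,1,1],"translation":[[0,0,0],[0,0,0],[0,0,0.2],[0,0,0.4],[0,0,0.5],[0,0,0.5],[0,0,0.2],[0,0,0]],"twist":[0,0,0,0,0,0,0,0]}'
python3 -c "
from rig import robot;print(robot.read_state()['qpos'].round(2))"
```

```text
clock: 21.2
tcp_pos: [477.0, 363.3, 7.5]
eef_rot: [-3.141, 0.0, 1.984]
contact_force: [-0.1, 0.4, 0.6]
grip_width: 85.0
gripper_force: 0.0
clock: 22.0
tcp_pos: [477.4, 363.6, 8.7]
eef_rot: [3.141, -0.0, 1.984]
contact_force: [0.3, -0.6, 5.1]
grip_width: 15.6
gripper_force: 31.0
clock: 22.8
tcp_pos: [477.9, 364.1, 99.6]
eef_rot: [3.139, -0.001, 1.984]
contact_force: [0.4, -0.4, -0.2]
grip_width: 15.4
gripper_force: 30.4
[-0.45  0.87 -0.49  1.74  0.61  0.69 -0.87]
```

```bash
python3 -m jog '{"hand":[1,1,1,1,1,1,1,1],"translation":[[0,-0.3,0],[0,-0.5,0],[-0.05,-0.6,0],[-0.04,-0.6,0],[-0.04,-0.6,0],[0,-0.6,0],[0,-0.4,0],[0,-0.2,0]],"twist":[-2,-5,-6,-6,-6,-6,-5,-3]}'
python3 -m jog '{"hand":[1,1,1,1,1,1,1,1],"translation":[[0,0,-0.2],[0,0,-0.4],[0,0,-0.2],[0,0,0],[0,0,0],[0,0,0],[0,0,0],[0,0,0]],"twist":[0,0,0,0,0,0,0,0]}'
python3 - <<'E'
from rig import robot
import cv2
c=robot.calibration("wrist");print(c["eye"],c["rotation"])
p,d=robot.capture("wrist");cv2.imwrite("pics/w7.png",p[:,:,::-1])
E
```

```text
clock: 23.6
tcp_pos: [469.5, 169.0, 97.2]
eef_rot: [-3.14, 0.005, 1.296]
contact_force: [0.5, 0.0, -0.4]
grip_width: 15.3
gripper_force: 30.4
clock: 24.4
tcp_pos: [471.1, 173.6, 58.8]
eef_rot: [3.141, -0.001, 1.303]
contact_force: [-0.5, 0.2, 0.1]
grip_width: 15.3
gripper_force: 30.4
[491.09984197 247.77441513 202.12247815] [ 2.83743743e+00 -2.17387679e-03 -2.69495054e-01]
```

View pics/w7.png

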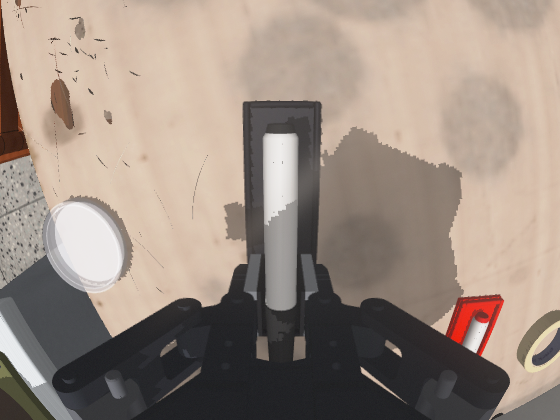

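The black pen's tail is at (281,124), over the tray with its far edge from (243,101) to (321,101). The red pen is in its tray at the lower right.

Run:
```python
from rig import robot
from h import *
c=robot.calibration("wrist")
t=fplane(c,[(243,101),(321,101)],10);p=fplane(c,[(280.5,124)],60)
a=1.303;u=np.array([np.cos(a),np.sin(a)]);print("pen centre",(p[0]-71*u).round(1),"tray centre",(t.mean(0)-83*u).round(1))
```

```text
pen centre [471.  173.4] tray centre [471.9 172.9]
```

```bash
python3 -m jog '{"hand":[1,1,1,1,1,1,1,1],"translation":[[0.02,0,0],[0,0,-0.2],[0,0,-0.3],[0,0,-0.2],[0,0,-0.11],[0,0,-0.06],[0,0,-0.05],[0,0,0]],"twist":[0,0,0,0,0,0,0,0]}'
python3 -m jog '{"hand":[0.7,0.6,0.5,0.4,0.3,0.3,0.3,0.3],"translation":[[0,0,0],[0,0,0],[0,0,0],[0,0,0],[0,0,0],[0,0,0],[0,0,0],[0,0,0]],"twist":[0,0,0,0,0,0,0,0]}'
python3 -m jog '{"hand":[0.3,0.3,0.3,0,-0.5,-1,-1,-1],"translation":[[0,0,0.2],[0,0,0.4],[0,0,0.6],[0,0,0.8],[0,0,0.6],[0.3,-0.4,0.4],[0.4,-0.8,0],[0.4,-0.8,0]],"twist":[0,0,0,0,0,0,0,0]}'
python3 -m jog '{"hand":[-1,-1,-1,-1,-1,-1,-1,-1],"translation":[[0.3,-0.8,0],[0,-0.3,0],[0,0,0.5],[0,0,0.2],[0,0,0],[0,0,0],[0,0,0],[0,0,0]],"twist":[0,0,0,0,0,0,0,0]}'
python3 - <<'E'
from rig import robot
import cv2
c=robot.calibration("wrist");print(c["eye"],c["rotation"])
p,d=robot.capture("wrist");cv2.imwrite("pics/w8.png",p[:,:,::-1])
E
```

```text
clock: 25.25
tcp_pos: [471.9, 173.6, 12.7]
eef_rot: [3.141, -0.0, 1.304]
contact_force: [-0.4, 0.1, 0.4]
grip_width: 15.4
gripper_force: 30.4
clock: 26.05
tcp_pos: [471.7, 173.5, 12.3]
eef_rot: [3.141, -0.0, 1.304]
contact_force: [-0.0, -0.3, -1.1]
grip_width: 30.1
gripper_force: 0.0
clock: 26.85
tcp_pos: [527.6, 72.9, 164.2]
eef_rot: [3.139, -0.001, 1.306]
contact_force: [0.7, -0.3, -1.0]
grip_width: 85.3
gripper_force: 0.0
clock: 27.65
tcp_pos: [541.2, 18.8, 196.6]
eef_rot: [-3.14, 0.001, 1.305]
contact_force: [0.6, -0.2, 0.9]
grip_width: 85.3
gripper_force: 0.0
[561.45918307  93.1272035  339.88189694] [ 2.83621764e+00 -1.15582686e-04 -2.68446574e-01]
```

View pics/w8.png

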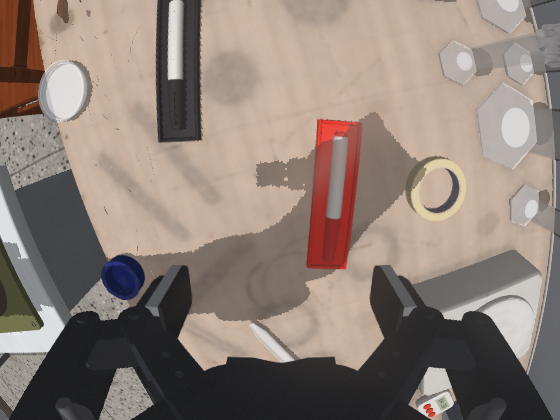

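Red pen lies in its tray: (341,133) to (331,260) inside (339,121) to (328,268), about 3 mm off centre. The black pen is also inside its tray. One last scene view checks all of it.

```bash
python3 -m jog '{"hand":[-1,-1,-1,-1,-1,-1,-1,-1],"translation":[[0,0,1],[0,0,1],[0,-0.8,0],[0,-0.8,0],[0,-0.8,0],[0,-0.8,0],[0,-0.8,0],[0,-0.8,0]],"twist":[0,0,0,0,0,0,0,0]}'
python3 - <<'E'
from rig import robot
import cv2
p,d=robot.capture("scene");cv2.imwrite("pics/end.png",cv2.resize(p[150:330,90:470,::-1],None,fx=2.1,fy=2.1,interpolation=cv2.INTER_CUBIC))
E
```

```text
clock: 28.5
tcp_pos: [541.3, -223.1, 296.9]
eef_rot: [-3.141, 0.0, 1.304]
contact_force: [1.0, 0.8, -0.3]
grip_width: 85.4
gripper_force: 0.0
```

View pics/end.png

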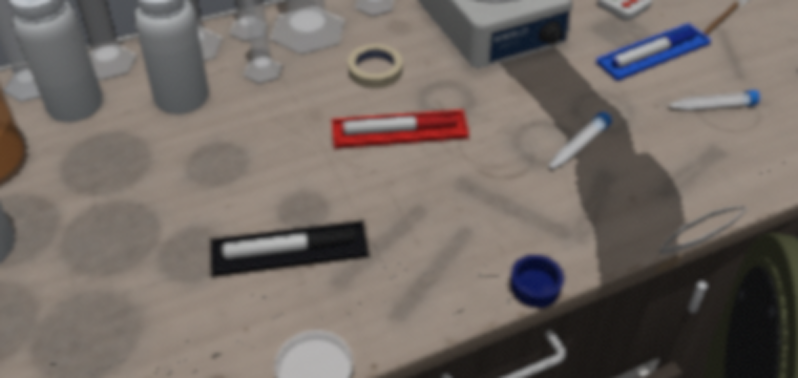

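The three pens lie in their trays, red at (400,126), blue at (654,51) and black at (290,245). The tubes have not moved, at (580,141) and (715,101).

```bash
python3 -c "
from rig import robot;print(robot.finish_job())"
```

```text
the job is handed in; nothing more can be done
None
```

The red, blue and black markers each lie in the tray of their own colour, both sample tubes were left where they lay, and the job was handed in at about 29 s; no verdict came back.

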